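# Catch the wax blocks from the feed chute and put them on the scale

### The job

Take the steel dish by its handle, hold it up off the bench under the lip of the sloping chute, and with the dish's far wall gently push in the orange paddle below the chute - feel for it, and do not force it against its end stop - until all three wax blocks have slid into the dish. Then set the dish with the blocks gently down in the middle of the scale's platform and let go, leaving everything else on the bench where it is.

Things in the scene. Friction and masses are not known exactly. Their poses are not given: they have to be found in the camera images.
- dish: Steel rectangular dish, open at the top: 150 mm along its x, 120 along y, 55 tall, walls and floor 4 thick, about 0.18 kg. Origin: centre of its underside. Its handle is on its -x side. Starts empty, upright on the bench, left or right of the chute, handle roughly towards the robot.
- handle (a point): Middle of the dish's dark wooden handle, 122 mm from the dish's origin towards its -x, 42 above its underside. A level bar along x, 96 long, 18 wide (y), 14 tall, reaching 47 mm either way of this point: grip it from above across y. Axes as the dish's.
- scale: White bench scale with a steel platform on top, fixed: 200 x 180 mm, 48 tall. Origin: centre of its underside; its display is on the -x side. Stands left or right of the chute, on the side where the dish is not.
- platform (a point): Middle of the top face of the scale's steel platform (180 mm along x, 170 along y), 48 above the bench; rigid. Axes as the scale's.
- chute: Sloping aluminium chute on a blue stand, fixed. Origin: on the bench straight below its lip; +x points back under the chute (up-slope, away from the robot), y across. The trough, 46 mm wide, rises at 33 degrees towards +x. An orange gate at the lip holds back three blocks. Stand and foot plate begin 85 mm behind the lip; nearer there is only the paddle under the trough.
- lip (a point): Middle of the chute's lip, the low end of the trough floor, 160 mm above the bench; the trough's underside is 5 lower here and rises towards +x. Blocks leave here towards -x and down, some fast, landing up to about 90 mm in front of the lip. Axes as the chute's.
- below_lip (a point): Point 45 mm straight below the lip, level with the middle of the orange paddle: an upright plate facing -x, 110 mm wide, 34 tall. Its rest position is set anew each time: 11 to 39 mm behind (+x of) this point, not reported; feel for it. It slides to +x on a spring: 4 N starts it, 10 N at its hard end stop, 30 mm in. Axes as the chute's.
- gate_spot (a point): Fixed point in the middle of the orange gate plate when shut, 26 mm above the trough floor, at the lip. The gate is lifted by pushing the paddle: 1.25 mm per mm. From 21 mm of push the blocks slide out by themselves within about 1 s. Let go, it springs back and shuts, so keep it pushed until all are out. A block may stay leaning on the lip: sink the dish a little before drawing it back.
- wax1: Green wax block, 60 x 30 x 20, about 40 g, lying lengthwise in the chute behind the gate. Origin: centre of its 60 x 30 underside.
- wax2: Blue wax block, 60 x 30 x 20, about 40 g, lying lengthwise in the chute behind the gate. Origin: centre of its 60 x 30 underside.
- wax3: Red wax block, 60 x 30 x 20, about 40 g, lying lengthwise in the chute behind the gate. Origin: centre of its 60 x 30 underside.
- mallet: Bystander, loose: a steel-headed hammer, 220 long, lying between the robot and the chute. Sizes in mm; not part of the job.
- mandrel: Bystander, loose: a tapered steel ring stick on a round foot of 70 diameter, 180 tall, standing at the back. Sizes in mm; not part of the job.
- jar: Bystander, loose: an amber jar, 66 diameter, 90 tall, standing at the back. Sizes in mm; not part of the job.
- doming_block: Bystander, loose: a 60 brass cube block, standing left at the back. Sizes in mm; not part of the job.
- brush_cup: Bystander, loose: a blue cup, 80 diameter, 95 tall, standing right at the back. Sizes in mm; not part of the job.
- brush: Bystander, loose: a brush, 200 long, lying on the right. Sizes in mm; not part of the job.

How it is judged:
On the way, in this order (a step that is already met when the one before it is completed fails the run):
1. the dish is held up off the bench with its mouth under the lip and is pressing on the chute's paddle (height (world z) of dish above 0.04 m and contact force between dish and chute above 2.5 N and x of lip in the frame of dish between -0.07 and 0.071 m and y of lip in the frame of dish between -0.056 and 0.056 m), for 0.1 s.
2. all three blocks are in the dish while it is held up off the bench under the lip (height (world z) of dish above 0.04 m and x of lip in the frame of dish between -0.07 and 0.071 m and y of lip in the frame of dish between -0.056 and 0.056 m and x of wax1 in the frame of dish between -0.073 and 0.073 m and y of wax1 in the frame of dish between -0.058 and 0.058 m and z of wax1 in the frame of dish between -0.002 and 0.065 m and x of wax2 in the frame of dish between -0.073 and 0.073 m and y of wax2 in the frame of dish between -0.058 and 0.058 m and z of wax2 in the frame of dish between -0.002 and 0.065 m and x of wax3 in the frame of dish between -0.073 and 0.073 m and y of wax3 in the frame of dish between -0.058 and 0.058 m and z of wax3 in the frame of dish between -0.002 and 0.065 m), for 0.2 s.
At the end, for the whole second after the job is handed in: The dish stands level (within 0.05 rad) and still on the scale's platform, its centre within 35 mm of the platform's middle, released, with all three wax blocks lying still inside it (horizontal distance between dish and platform below 0.035 m and z of dish in the frame of platform between -0.004 and 0.004 m and angle between dish's own z axis and vertical below 0.05 rad and linear speed of dish below 0.02 m/s and angular speed of dish below 0.2 rad/s and x of wax1 in the frame of dish between -0.073 and 0.073 m and y of wax1 in the frame of dish between -0.058 and 0.058 m and z of wax1 in the frame of dish between -0.002 and 0.065 m and x of wax2 in the frame of dish between -0.073 and 0.073 m and y of wax2 in the frame of dish between -0.058 and 0.058 m and z of wax2 in the frame of dish between -0.002 and 0.065 m and x of wax3 in the frame of dish between -0.073 and 0.073 m and y of wax3 in the frame of dish between -0.058 and 0.058 m and z of wax3 in the frame of dish between -0.002 and 0.065 m and linear speed of each of wax1, wax2, wax3 below 0.03 m/s); the robot touches nothing.
It fails at once if the dish presses on the chute or its paddle with more than 25 N (forcing the end stop) (contact force between dish and chute above 25 N).
It fails at once if the dish is banged down on the scale (more than 40 N) (contact force between dish and scale above 40 N).
It fails at once if a bystander is moved more than 30 mm (distance of any of mallet, mandrel, jar, doming_block, brush_cup, brush from where it was at the start of the episode above 0.03 m).
It also fails if it takes over 54 s, if anything falls off the work surface, if the arm or the gripper's body presses on something with over 40 N, if the wrist force passes 120 N, or if a joint passes its speed limit or range.

### The arm

A 6-joint arm with a two-finger parallel gripper is mounted at the origin on the work surface. World frame = base frame: x ahead of the robot, y to its left, z up, the work surface at z = 0. Lengths are in m, angles in rad, forces in N, time in s.
With the tool pointing down it reaches from about 0.25 to 0.725 m from the base axis. Payload 4 kg.
Tool frame: the origin (TCP) lies between the finger pads; the fingertips stand 17 mm ahead of it and the grasp point (between the pads) lies 2 mm behind it (env.tcp_to_tips is the distance from the TCP to the fingertips, in m); z points along the fingers, y is the line along which they close (so a half turn about z gives the same grasp; the last joint's range is limited). The gripper opens to 85 mm and grips with 20 to 120 N. Pads are 22 mm wide; open, the fingers measure 114 mm over their backs; the gripper's body (76 mm by 85 mm) begins 54 mm behind the grasp point. The pads swing forward as they close: fully open they stand 13 mm farther back than shut.
Start: joints at [0, 0.241, 0.005, 1.335, 0, 1.571], TCP at [0.5, -0, 0.248] pointing down, gripper open.
Joint ranges: [-2.72, 2.72], [-1.05, 1.87], [-1.09, 1.28], [-1.99, 2.15], [-1.42, 1.44], [-3.14, 3.14]. Speed limits (rad/s): [2.79, 2.79, 3.14, 3.14, 3.14, 3.14].

### API

Orientations are given as a unit quaternion [w, x, y, z].
In Python, from plant import env gives the robot as it stands.
- The arm moves only by the tool arm_command, never from a script. Its argument "commands" is a list of rows, each a list of 5 numbers: the shift along the world's x, y, z in cm, then the turn about the world's z in rad, then the finger opening in cm, from 0 to 8.54. In form: [[tx, ty, tz, roll, fingers], ...]. A call has 1 to 20 rows; each row shifts and turns the commanded pose from where the row before left it; what a row does not reach is not made up. A row lasts 1/12 s, in which the tool goes at most 41.7 mm and 7.16 degrees, less where a joint would pass 70% of its speed; a pose out of reach is approached as far as the arm can. A call is refused whole if a number of a shift passes 4.17 or a number of a turn 0.125, either way. A call with a gripper value outside its range is refused whole. The fingers move at their own pace and stop on an object; the grip force is fixed at half the most. Time passes only in rows, so rows that do not move let the fingers close. It gives the time, the measured TCP pose, the force, the opening and the grip force at its end, in the units of the state.
- env.sense(): the state, without advancing time (a new reading comes with each control period).
- env.snapshot(name): name is "scene" or "side" or "wrist"; returns the picture (480x640x3 uint8, red, green, blue); there is no depth.
- env.get_calibration(name): a dict with "mtx" (3x3 intrinsics, pixels), "rvec" (rotation vector, rad) and "tvec" (3), from world to camera coordinates, as OpenCV has them. Camera axes: x right, y down, z forward; pixel columns grow to the right and rows downward; lengths in m; the calibration is good to about 2 mm. A picture is of the moment at which its call begins: read the wrist's pose just before it. get_calibration takes no time and is no camera call; for the wrist camera it gives the pose at the moment of the call.
- env.job_done(): hands the job in; it is judged then, once.
The state is a dict: "clock": time; "joint_positions": joint angles; "dq": joint speeds; "joint_efforts": joint torques, N m; "ee_pos": TCP position; "eef_rot": TCP orientation; "ft_force": force on the tool from outside, world axes, zero at the start; "wrist_torque": the same for the moment, N m; "gripper_width": finger opening in m; "gripper_force": force on a finger pad.
Only numpy, scipy, OpenCV 4.12 (cv2) and the standard library are available. Lean on these libraries where they do the work, as an engineer would, in place of code of your own. Each camera call takes 0.05 s, during which the arm holds its last target. There are 200 camera calls.

## Working session

There is one attempt and no reset: what is moved stays moved. The work goes in short steps, Python scripts to look and compute and a tool call to move; the robot and the scene stay as the last step left them, time stands still between calls to the robot, and variables do not carry over. Pictures are saved under pics/ and viewed, at most 10 in all, crops included, and the job is handed in when it is done.

Besides the shell and the picture viewer there is one more tool, called as name([rows], argument=value, ...), one row to a line, values as JSON. arm_command: Moves the arm, as the interface text tells. Its arguments: {"type":"object","properties":{"commands":{"type":"array","items":{"type":"array","items":{"type":"number"}}}},"required":["commands"]}

```bash
mkdir -p pics; python3 - <<'E'
from plant import env
import cv2
for n in ("scene","side"):
    cv2.imwrite(f"pics/{n}0.png",env.snapshot(n)[:,:,::-1])
    c=env.get_calibration(n);print(n,c)
s=env.sense();print(s)
E
```

```text
scene {'mtx': array([[506.5752941 ,   0.        , 320.07453764],
       [  0.        , 506.5752941 , 235.51146769],
       [  0.        ,   0.        ,   1.        ]]), 'rvec': array([ 0.9428204 ,  2.57436024, -0.91382302]), 'tvec': array([ 0.49295923, -0.15088546,  1.50814719])}
side {'mtx': array([[574.27464119,   0.        , 314.64601815],
       [  0.        , 574.27464119, 242.24050741],
       [  0.        ,   0.        ,   1.        ]]), 'rvec': array([ 2.34988595, -0.54347011,  0.23893978]), 'tvec': array([-0.56474823,  0.23977114,  1.28680662])}
{'clock': 0.1, 'joint_positions': array([2.56525119e-05, 2.41317433e-01, 3.84143717e-03, 1.33521574e+00,
       7.97905795e-06, 1.57080932e+00]), 'dq': array([-0.00127815, -0.00131845,  0.00421609, -0.00044503,  0.00085286,
       -0.00071739]), 'joint_efforts': array([-3.57412864e-04, -3.73140085e+01,  2.53010201e+01,  1.07858295e-02,
        2.43542411e-05, -2.54672034e-05]), 'ee_pos': array([4.99451745e-01, 1.50981919e-05, 2.47505370e-01]), 'eef_rot': array([-6.72937912e-04,  7.07101991e-01,  7.07110936e-01, -6.67321767e-04]), 'ft_force': array([ 1.33865355, -0.46904338, -0.90200818]), 'wrist_torque': array([-0.03213038, -0.03914104,  0.01358459]), 'gripper_force': 0.0, 'gripper_width': 0.08547276830264226}
```

View pics/scene0.png

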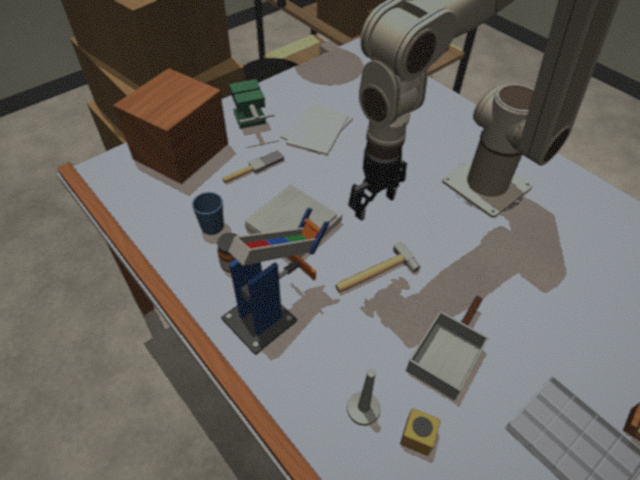

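View pics/side0.png

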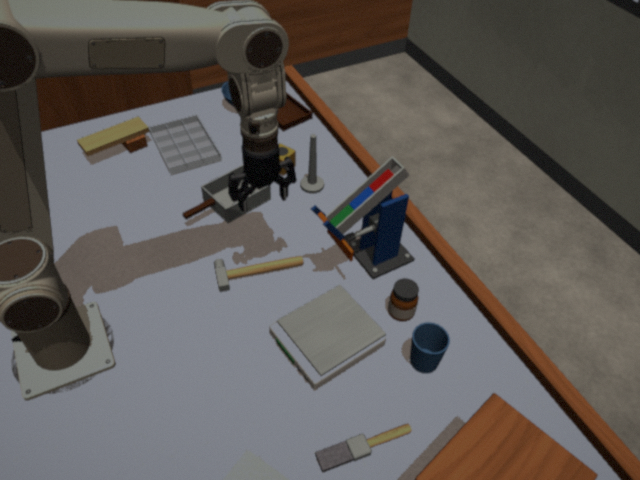

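The scene view is from behind the chute: dish at about (448,355), chute lip near (310,250), scale at (295,215). In the side view: dish (235,195), chute lip (332,228), scale (328,335). I'll enlarge these.

```bash
python3 - <<'E'
import cv2,numpy as np
def crop(n,x,y,w,h,k):
    im=cv2.imread(f"pics/{n}0.png")[y:y+h,x:x+w]
    im=cv2.resize(im,None,fx=k,fy=k,interpolation=cv2.INTER_CUBIC)
    for i in range(0,w,10):
        cv2.line(im,(i*k,0),(i*k,12 if (x+i)%20 else 5),(0,0,255),1)
        if (x+i)%20==0: cv2.putText(im,str(x+i),(i*k,14),0,.35,(0,0,255),1)
    for j in range(0,h,10):
        if (y+j)%20==0: cv2.putText(im,str(y+j),(0,j*k+4),0,.35,(0,0,255),1)
    return im
a=crop("scene",220,180,130,150,4);b=crop("scene",400,280,70*1+30,150,4)
p=np.hstack([cv2.resize(a,(520,600)),b[:, :280]]) if 0 else None
cv2.imwrite("pics/c1.png",crop("scene",220,180,140,120,5))
cv2.imwrite("pics/c2.png",crop("scene",400,290,100,120,5))
s1=crop("side",260,150,160,240//2,5);cv2.imwrite("pics/c3.png",s1)
s2=np.hstack([crop("side",260,280,130,110,4)[:,:], crop("side",180,140,70,110,4)]);cv2.imwrite("pics/c4.png",s2)
E
```

```text
(no output)
```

View pics/c1.png

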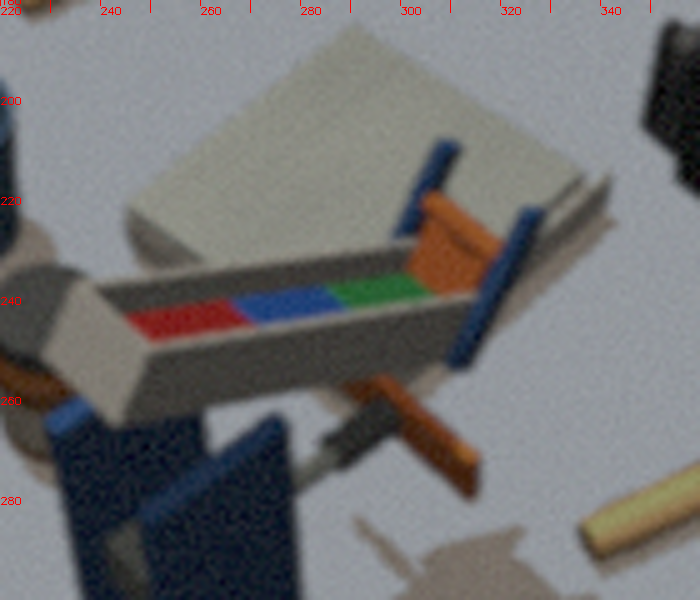

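View pics/c2.png

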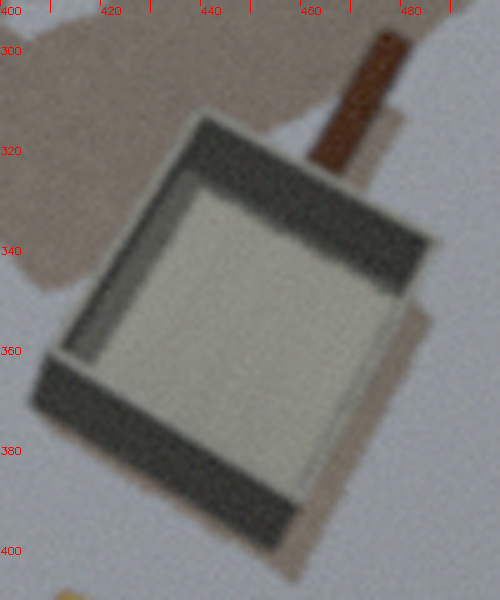

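View pics/c3.png

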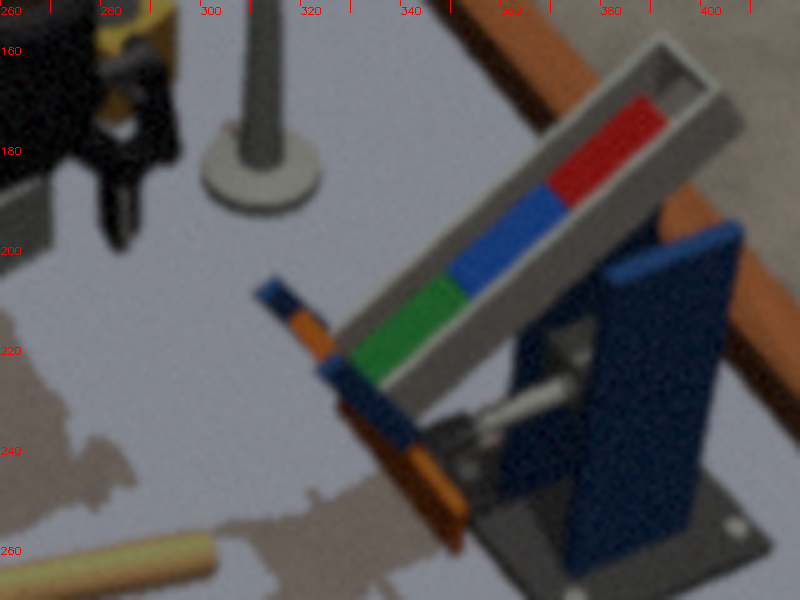

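View pics/c4.png

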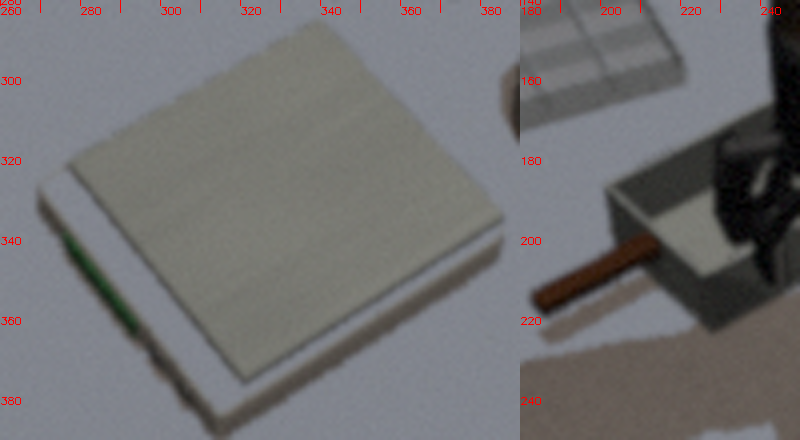

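```bash
cat > h.py <<'E'
from plant import env
import numpy as np,cv2
def P(n):
    c=env.get_calibration(n);R=cv2.Rodrigues(c["rvec"])[0];return c["mtx"],R,c["tvec"].reshape(3)
def onz(n,uv,z):
    K,R,t=P(n);d=R.T@np.linalg.solve(K,[*uv,1]);o=-R.T@t
    return o+d*(z-o[2])/d[2]
def tri(a,b,na="scene",nb="side"):
    M=[P(na),P(nb)];X=[]
    for m,uv in zip(M,(a,b)):
        d=m[1].T@np.linalg.solve(m[0],[*uv,1]);X.append((-m[1].T@m[2],d/np.linalg.norm(d)))
    (o1,d1),(o2,d2)=X
    s=np.linalg.lstsq(np.c_[d1,-d2],o2-o1,rcond=None)[0]
    p,q=o1+s[0]*d1,o2+s[1]*d2
    return (p+q)/2,np.linalg.norm(p-q)
E
python3 - <<'E'
from h import *
np.set_printoptions(precision=4,suppress=True)
print("platform");C=[onz("side",p,.048) for p in [(277.5,320.8),(340,283.8),(385.8,334.5),(321.3,375.5)]]
C=np.array(C);print(C[:,:2],C.mean(0),np.linalg.norm(C-np.roll(C,-1,0),axis=1));e=(C[1]+C[2]-C[0]-C[3]);print(np.arctan2(e[1],e[0]))
print("dish");D=np.array([onz("scene",p,.055) for p in [(440.6,312),(487.6,338),(460,391.6),(409.6,360)]])
print(D[:,:2],D.mean(0),np.linalg.norm(D-np.roll(D,-1,0),axis=1));e=D[2]+D[3]-D[0]-D[1];y=np.arctan2(e[1],e[0]);print(y)
print("handle pred",D.mean(0)[:2]-.122*np.array([np.cos(y),np.sin(y)]))
h=[onz("scene",p,.049) for p in [(479,297),(465,323)]];print("handle ends",h)
print(tri((479,298),(185,215)))
print("chute: posts -y,+y");a=tri((309.4,209),(325.5,223));b=tri((326.6,222),(314,207.5));print(a,b)
c=tri((250.5,249.5),(392,157));d=tri((236,236),(403,167));print("rear +y,-y",c,d)
f=(a[0]+b[0])/2;r=(c[0]+d[0])/2;print(f,r,r-f,np.arctan2((r-f)[1],(r-f)[0]))
print("block corner -y",onz("scene",(285.4,237.6),.2095)," +y",onz("side",(349,205),.2095))
print("paddle +y end bottom",onz("scene",(315,279.4),.098)," -y end",onz("side",(351,260.6),.098))
E
```

```text
platform
[[ 0.4523 -0.1693]
 [ 0.6295 -0.1365]
 [ 0.6535 -0.3068]
 [ 0.4786 -0.3351]] [ 0.5535 -0.2369  0.048 ] [0.1802 0.1719 0.1772 0.1679]
0.17173776234906077
dish
[[0.4721 0.2165]
 [0.4428 0.3277]
 [0.5862 0.3672]
 [0.6142 0.252 ]] [0.5288 0.2908 0.055 ] [0.115  0.1488 0.1185 0.1465]
0.25677210394423367
handle pred [0.4108 0.2598]
handle ends [array([0.367 , 0.2465, 0.049 ]), array([0.4477, 0.2698, 0.049 ])]
(array([0.3689, 0.247 , 0.0464]), np.float64(0.002973519421532547))
chute: posts -y,+y
(array([ 0.6029, -0.0981,  0.231 ]), np.float64(0.0010061171201457217)) (array([ 0.6004, -0.0447,  0.2324]), np.float64(0.0030580098688107347))
rear +y,-y (array([ 0.7977, -0.0393,  0.3035]), np.float64(0.00260431969590047)) (array([ 0.8002, -0.0818,  0.3057]), np.float64(0.0014025509027182994))
[ 0.6016 -0.0714  0.2317] [ 0.7989 -0.0605  0.3046] [0.1973 0.0109 0.0729] 0.05499588478131077
block corner -y [ 0.6833 -0.0817  0.2095]  +y [ 0.6889 -0.0516  0.2095]
paddle +y end bottom [ 0.6543 -0.0151  0.098 ]  -y end [ 0.6646 -0.1203  0.098 ]
```

arm_command([
  [-0.48, 1.76, -0.6, 0.122, 6],
  [-0.48, 1.76, -0.6, 0.122, 6],
  [-0.48, 1.76, -0.6, 0.122, 6],
  [-0.48, 1.76, -0.6, 0.122, 6],
  [-0.48, 1.76, -0.6, 0.122, 6],
  [-0.48, 1.76, -0.6, 0.122, 6],
  [-0.48, 1.76, -0.6, 0.122, 6],
  [-0.48, 1.76, -0.6, 0.122, 6],
  [-0.48, 1.76, -0.6, 0.122, 6],
  [-0.48, 1.76, -0.6, 0.122, 6],
  [-0.48, 1.76, -0.6, 0.122, 6],
  [-0.48, 1.76, -0.6, 0.122, 6],
  [-0.48, 1.76, -0.6, 0.122, 6],
  [-0.48, 1.76, -0.6, 0.122, 6],
  [-0.48, 1.76, -0.6, 0.122, 6],
  [0, 0, 0, 0, 6],
  [0, 0, 0, 0, 6],
])

```text
clock: 1.52
ee_pos: [0.4272, 0.2642, 0.1575]
eef_rot: [-0.001, -0.129, 0.992, -0.001]
ft_force: [0.1, -0.3, -0.5]
gripper_width: 0.0599
gripper_force: 0.0
```

```bash
python3 - <<'E'
from h import *
s=env.sense();print(s["ee_pos"],s["eef_rot"],s["joint_positions"])
im=env.snapshot("wrist")[:,:,::-1].copy()
K,R,t=P("wrist")
for p in [(.4108,.2598,.049),(.4273,.2641,.049),(.4721,.2165,.055),(.4428,.3277,.055)]:
    q=K@(R@np.array(p)+t);q=q[:2]/q[2];print(q);cv2.circle(im,tuple(int(v) for v in q),3,(0,255,0),-1)
cv2.imwrite("pics/w1.png",im)
E
```

```text
[0.42722084 0.2642094  0.15752363] [-8.45519656e-04 -1.29260433e-01  9.91610148e-01 -5.83235098e-04] [ 5.54075375e-01  3.05620349e-01 -1.51911266e-01  1.11528607e+00
 -3.66556078e-04  2.94829368e-01]
[323.8776331  217.35728243]
[323.80519376 243.79908548]
[233.42342968 293.4178879 ]
[414.33733777 293.3699492 ]
```

View pics/w1.png

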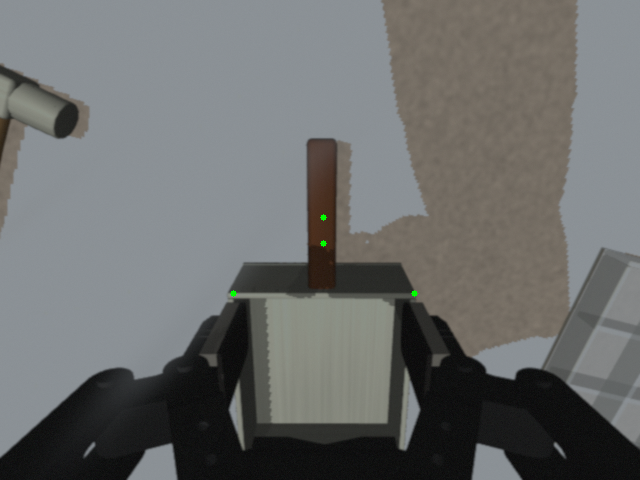

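The wrist view shows the handle straight (x≈321, y 140–288), aligned with my projection within about 3 px (2 mm towards −y). Descend and grip.

arm_command([
  [0.05, -0.15, -2, 0, 6],
  [0, 0, -2, 0, 6],
  [0, 0, -2, 0, 6],
  [0, 0, -2, 0, 6],
  [0, 0, -2, 0, 6],
  [0, 0, -1.2, 0, 6],
  [0, 0, -0.5, 0, 6],
  [0, 0, 0, 0, 6],
  [0, 0, 0, 0, 0],
  [0, 0, 0, 0, 0],
  [0, 0, 0, 0, 0],
  [0, 0, 0, 0, 0],
  [0, 0, 0, 0, 0],
  [0, 0, 0, 0, 0],
  [0, 0, 0, 0, 0],
  [0, 0, 0, 0, 0],
])

```text
clock: 2.9
ee_pos: [0.4293, 0.2629, 0.0425]
eef_rot: [0.001, -0.129, 0.992, 0.0]
ft_force: [-1.4, -0.7, 5.8]
gripper_width: 0.0167
gripper_force: 59.1
```

arm_command([
  [0, 0, 0.3, 0, 0],
  [0, 0, 0.7, 0, 0],
  [0, 0, 1, 0, 0],
  [0, 0, 1, 0, 0],
  [0, 0, 1, 0, 0],
  [0, 0, 1, 0, 0],
  [0, 0, 0, 0, 0],
  [0, 0, 0, 0, 0],
])

```text
clock: 3.57
ee_pos: [0.4292, 0.2629, 0.0924]
eef_rot: [0.001, -0.129, 0.992, 0.001]
ft_force: [0.3, -0.2, -1.9]
gripper_width: 0.0168
gripper_force: 58.6
```

```bash
python3 - <<'E'
from h import *
s=env.sense();print(s["ee_pos"],s["eef_rot"],s["ft_force"],s["wrist_torque"])
w=env.snapshot("wrist")[:,:,::-1];a=env.snapshot("scene")[:,:,::-1][250:400,380:530]
a=cv2.resize(a,(480,480),interpolation=cv2.INTER_CUBIC)
cv2.imwrite("pics/l1.png",cv2.resize(np.hstack([w[:, 160:480],a]),(800,480)))
E
```

```text
[0.42920207 0.2629409  0.09241689] [ 1.10825238e-03 -1.29239487e-01  9.91612662e-01  5.04292014e-04] [ 0.31734449 -0.20172401 -1.85692458] [-0.07349405  0.15264154 -0.00118851]
```

View pics/l1.png

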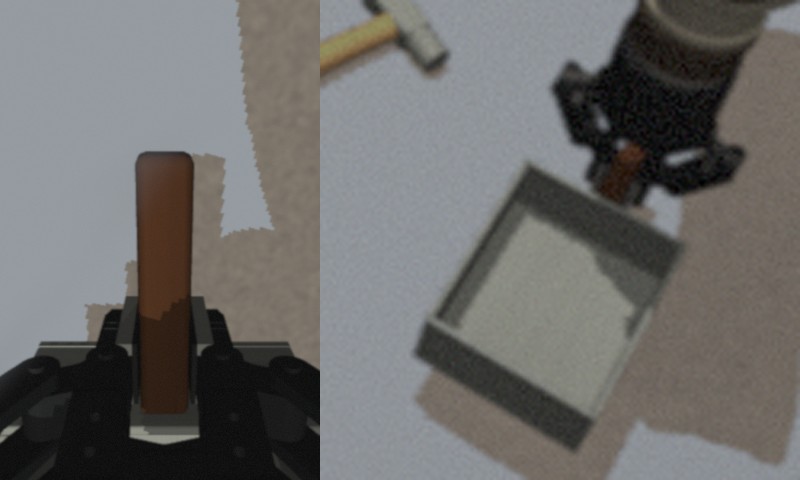

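The dish is lifted and gripped squarely. Check its tilt and grip offset by PnP.

```bash
python3 - <<'E'
from h import *
np.set_printoptions(precision=4,suppress=True)
from scipy.spatial.transform import Rotation as Ro
K,R,t=P("scene")
o=np.array([[-.075,-.06,.055],[-.075,.06,.055],[.075,.06,.055],[.075,-.06,.055]])
for uv in ([[445.6,300.9],[493.4,326.6],[464.4,381.3],[415,350]],[(440.6,312),(487.6,338),(460,391.6),(409.6,360)]):
    ok,rv,tv=cv2.solvePnP(o,np.array(uv,float),K,None)
    A=R.T@cv2.Rodrigues(rv)[0];print(R.T@(tv.ravel()-t),Ro.from_matrix(A).as_euler("ZYX"))
    c=np.mean([onz("scene",p,.055+(.05 if uv[0][0]>443 else 0)) for p in uv],0);print(c)
E
```

```text
[ 0.4873  0.276  -0.0146] [ 0.2553  0.0867 -0.0229]
[0.5292 0.2913 0.105 ]
[ 0.5144  0.285  -0.0251] [ 0.2567  0.0136 -0.0161]
[0.5288 0.2908 0.055 ]
```

```bash
python3 - <<'E'
from h import *
np.set_printoptions(precision=4,suppress=True)
from scipy.spatial.transform import Rotation as Ro
from scipy.optimize import least_squares
K,R,t=P("scene")
o=np.array([[-.075,-.06,.055],[-.075,.06,.055],[.075,.06,.055],[.075,-.06,.055]])
g=np.array([-.104,0,.044])   # grip point
for uv,z in (([[445.6,300.9],[493.4,326.6],[464.4,381.3],[415,350]],.0944),([(440.6,312),(487.6,338),(460,391.6),(409.6,360)],.0444)):
    def f(p):
        W=Ro.from_euler("ZYX",[p[2],p[3],0]).apply(o-g)+[p[0],p[1],z]
        q=(K@(R@W.T+t[:,None])).T;return (q[:,:2]/q[:,2:]-uv).ravel()
    r=least_squares(f,[.429,.263,.257,0]);print(r.x,abs(r.fun).max())
s=env.snapshot("side")[:,:,::-1]
cv2.imwrite("pics/l2.png",cv2.resize(s[120:260,150:330],None,fx=4,fy=4,interpolation=cv2.INTER_CUBIC))
E
```

```text
[ 0.4288  0.2649  0.2541 -0.0033] 2.5583750696647485
[ 0.4297  0.265   0.2549 -0.0218] 1.1961078659271607
```

View pics/l2.png

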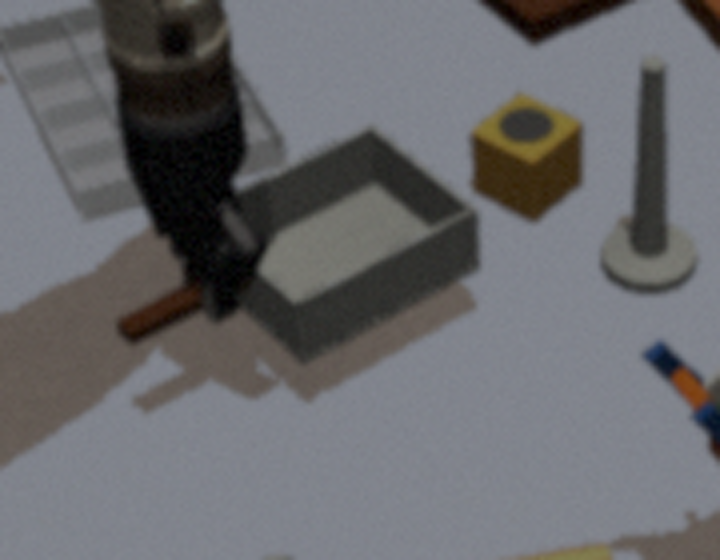

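arm_command([
  [0, -0.3, 0.8, 0, 0],
  [0, -0.8, 0.8, -0.01, 0],
  [0.15, -1.4, 0.8, -0.01, 0],
  [0.2, -2, 0.9, -0.01, 0],
  [0.2, -2.3, 0, -0.01, 0],
  [0.2, -2.3, 0, -0.015, 0],
  [0.2, -2.3, 0, -0.015, 0],
  [0.2, -2.3, 0, -0.015, 0],
  [0.2, -2.3, 0, -0.015, 0],
  [0.2, -2.3, 0, -0.015, 0],
  [0.2, -2.3, 0, -0.015, 0],
  [0.2, -2.3, 0, -0.015, 0],
  [0.2, -2.3, 0, -0.015, 0],
  [0.2, -2.3, 0, -0.015, 0],
  [0.2, -2.3, 0, -0.015, 0],
  [0.2, -2, 0, -0.005, 0],
  [0.15, -1.5, 0, 0, 0],
  [0, -0.85, 0, 0, 0],
  [0, 0, 0, 0, 0],
  [0, 0, 0, 0, 0],
])

```text
clock: 5.38
ee_pos: [0.4572, -0.0792, 0.1246]
eef_rot: [-0.0, -0.031, 1.0, 0.0]
ft_force: [-0.5, 0.7, -2.4]
gripper_width: 0.0172
gripper_force: 58.7
```

```bash
python3 - <<'E'
from h import *
from scipy.spatial.transform import Rotation as Ro
s=env.sense();q=s["eef_rot"];A=Ro.from_quat([*q[1:],q[0]]).as_matrix();print(s["ee_pos"],"yaw",np.arctan2(A[1,0],A[0,0]),s["ft_force"])
K,R,t=P("scene")
for h in np.arange(0,.12,.01):
    p=np.array([.6004+h*np.sin(.576),-.045,.2324-h*np.cos(.576)]);v=K@(R@p+t);print(round(h,2),p[[0,2]].round(3),(v[:2]/v[2]).round(1))
a=env.snapshot("scene")[:,:,::-1][180:300,260:400];b=env.snapshot("side")[:,:,::-1][150:290,240:400]
cv2.imwrite("pics/p1.png",np.hstack([cv2.resize(a,(400,343),interpolation=2),cv2.resize(b,(400,350),interpolation=2)[:343]]))
E
```

```text
[ 0.45720377 -0.07918625  0.1245574 ] yaw -3.078631234086506 [-0.54047763  0.66774362 -2.35401016]
0.0 [0.6   0.232] [325.8 222. ]
0.01 [0.606 0.224] [323.8 225.8]
0.02 [0.611 0.216] [321.8 229.5]
0.03 [0.617 0.207] [319.8 233.2]
0.04 [0.622 0.199] [317.9 236.8]
0.05 [0.628 0.19 ] [315.9 240.5]
0.06 [0.633 0.182] [314.  244.1]
0.07 [0.639 0.174] [312.1 247.7]
0.08 [0.644 0.165] [310.2 251.2]
0.09 [0.649 0.157] [308.3 254.8]
0.1 [0.655 0.149] [306.5 258.3]
0.11 [0.66 0.14] [304.6 261.7]
```

View pics/p1.png

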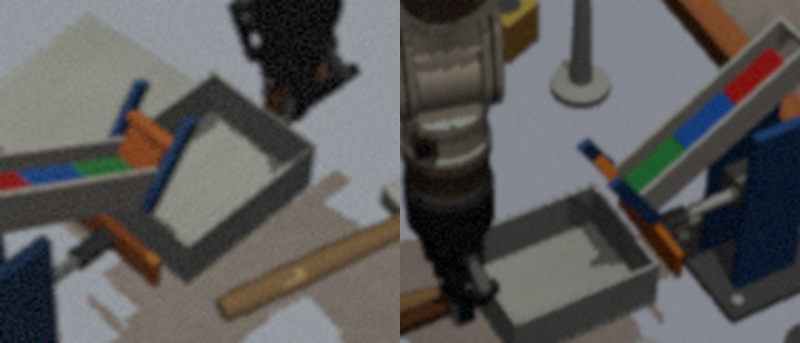

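Image shows the dish just in front of the paddle, its rim below the trough underside. Approach and feel.

arm_command([
  [0.4, 0.02, 0, 0, 0],
  [0.4, 0.02, 0, 0, 0],
  [0.4, 0.03, 0, 0, 0],
  [0.3, 0.02, 0, 0, 0],
  [0, 0, 0, 0, 0],
  [0, 0, 0, 0, 0],
])

```text
clock: 5.98
ee_pos: [0.4727, -0.0779, 0.1242]
eef_rot: [-0.0, -0.032, 0.999, 0.0]
ft_force: [-0.6, -0.1, -1.8]
gripper_width: 0.0166
gripper_force: 58.7
```

arm_command([
  [0.15, 0.01, 0, 0, 0],
  [0.15, 0.01, 0, 0, 0],
  [0.1, 0.01, 0, 0, 0],
  [0, 0, 0, 0, 0],
])

```text
clock: 6.32
ee_pos: [0.4768, -0.0778, 0.1244]
eef_rot: [0.0, -0.032, 0.999, -0.0]
ft_force: [0.5, 0.0, -3.3]
gripper_width: 0.0166
gripper_force: 58.7
```

arm_command([
  [0.15, 0.01, 0, 0, 0],
  [0.15, 0.01, 0, 0, 0],
  [0.1, 0.01, 0, 0, 0],
  [0, 0, 0, 0, 0],
])

```text
clock: 6.65
ee_pos: [0.479, -0.0773, 0.1237]
eef_rot: [-0.002, -0.032, 0.999, 0.0]
ft_force: [-4.6, 0.8, -0.3]
gripper_width: 0.017
gripper_force: 58.8
```

arm_command([
  [0.2, 0.01, 0, 0, 0],
  [0.2, 0.01, 0, 0, 0],
  [0.2, 0.02, 0, 0, 0],
  [0.2, 0.01, 0, 0, 0],
  [0.2, 0.01, 0, 0, 0],
  [0, 0, 0, 0, 0],
  [0, 0, 0, 0, 0],
])

```text
clock: 7.23
ee_pos: [0.4884, -0.0767, 0.1235]
eef_rot: [-0.002, -0.032, 0.999, 0.0]
ft_force: [-6.6, 1.0, -1.4]
gripper_width: 0.0167
gripper_force: 58.8
```

arm_command([
  [0.2, 0.01, 0, 0, 0],
  [0.2, 0.01, 0, 0, 0],
  [0.2, 0.02, 0, 0, 0],
  [0.2, 0.01, 0, 0, 0],
  [0, 0, 0, 0, 0],
])

```text
clock: 7.65
ee_pos: [0.496, -0.0761, 0.1234]
eef_rot: [-0.003, -0.032, 0.999, 0.0]
ft_force: [-6.9, 0.3, -0.6]
gripper_width: 0.017
gripper_force: 58.9
```

arm_command([
  [0.2, 0.01, 0, 0, 0],
  [0.2, 0.01, 0, 0, 0],
  [0.2, 0.02, 0, 0, 0],
  [0.1, 0.01, 0, 0, 0],
  [0, 0, 0, 0, 0],
  [0, 0, 0, 0, 0],
  [0, 0, 0, 0, 0],
  [0, 0, 0, 0, 0],
  [0, 0, 0, 0, 0],
  [0, 0, 0, 0, 0],
  [0, 0, 0, 0, 0],
  [0, 0, 0, 0, 0],
  [0, 0, 0, 0, 0],
  [0, 0, 0, 0, 0],
  [0, 0, 0, 0, 0],
  [0, 0, 0, 0, 0],
  [0, 0, 0, 0, 0],
  [0, 0, 0, 0, 0],
])

```text
clock: 9.15
ee_pos: [0.5016, -0.0758, 0.1228]
eef_rot: [-0.004, -0.032, 0.999, 0.0]
ft_force: [-8.7, 0.3, -2.0]
gripper_width: 0.0171
gripper_force: 60.2
```

```bash
python3 - <<'E'
from h import *
print(env.sense()["wrist_torque"])
a=env.snapshot("scene")[:,:,::-1][180:300,240:380];b=env.snapshot("side")[:,:,::-1][150:290,240:400]
cv2.imwrite("pics/p2.png",np.hstack([cv2.resize(a,(400,343),interpolation=2),cv2.resize(b,(400,350),interpolation=2)[:343]]))
E
```

```text
[-0.09529218  1.78954089 -0.24197586]
```

View pics/p2.png

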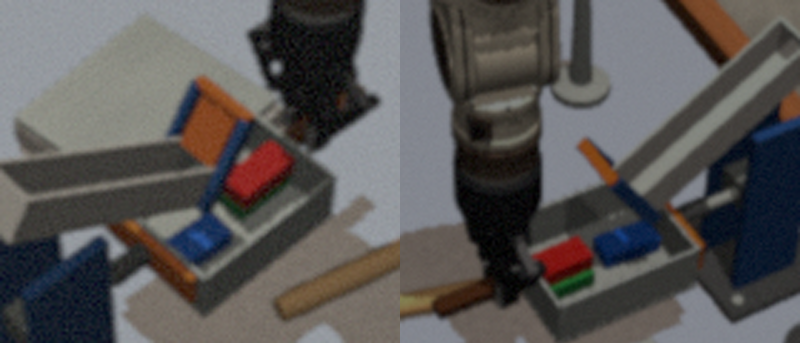

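All three blocks are in the dish (blue by the far wall, red resting on green, nothing left in the chute or on the lip). Sink, draw back, then carry to the scale.

arm_command([
  [0, 0, -0.3, 0, 0],
  [0, 0, -0.4, 0, 0],
  [0, 0, -0.3, 0, 0],
  [-0.2, -0.01, 0, 0, 0],
  [-0.4, -0.03, 0, 0, 0],
  [-0.5, -0.03, 0, 0, 0],
  [-0.6, -0.04, 0, 0, 0],
  [-0.7, -0.04, 0, 0, 0],
  [-0.8, -0.05, 0, 0, 0],
  [-0.8, -0.05, 0, 0, 0],
  [-0.8, -0.05, 0, 0, 0],
  [-0.8, -0.05, 0, 0, 0],
  [-0.6, -0.04, 0, 0, 0],
  [-0.5, -0.03, 0, 0, 0],
  [-0.3, -0.02, 0, 0, 0],
  [0, 0, 0, 0, 0],
])

```text
clock: 10.58
ee_pos: [0.4349, -0.0803, 0.1144]
eef_rot: [-0.0, -0.032, 0.999, 0.0]
ft_force: [-0.3, -0.4, -3.7]
gripper_width: 0.0173
gripper_force: 60.0
```

arm_command([
  [0, 0, 0.4, 0, 0],
  [0, 0, 0.6, 0, 0],
  [0, -0.2, 0.6, 0, 0],
  [0, -0.5, 0.4, 0.005, 0],
  [0.1, -0.8, 0, 0.008, 0],
  [0.1, -1.1, 0, 0.008, 0],
  [0.15, -1.3, 0, 0.008, 0],
  [0.2, -1.4, 0, 0.008, 0],
  [0.2, -1.4, 0, 0.008, 0],
  [0.2, -1.4, 0, 0.008, 0],
  [0.2, -1.4, 0, 0.008, 0],
  [0.2, -1.4, 0, 0.008, 0],
  [0.2, -1.4, 0, 0.008, 0],
  [0.15, -1.3, 0, 0.008, 0],
  [0.15, -1.1, 0, 0.008, 0],
  [0.1, -0.9, 0, 0.008, 0],
  [0, -0.6, 0, 0.008, 0],
  [0, -0.4, 0, 0, 0],
  [0, -0.2, 0, 0, 0],
  [0, 0, 0, 0, 0],
])

```text
clock: 12.25
ee_pos: [0.4549, -0.2485, 0.1343]
eef_rot: [-0.0, -0.086, 0.996, 0.0]
ft_force: [0.0, 0.3, -3.2]
gripper_width: 0.0168
gripper_force: 60.0
```

arm_command([
  [-0.2, -0.3, -0.3, 0, 0],
  [-0.2, -0.3, -0.5, 0, 0],
  [0, 0, -0.6, 0, 0],
  [0, 0, -0.6, 0, 0],
  [0, 0, -0.6, 0, 0],
  [0, 0, -0.5, 0, 0],
  [0, 0, -0.3, 0, 0],
  [0, 0, -0.2, 0, 0],
  [0, 0, -0.1, 0, 0],
  [0, 0, 0, 0, 0],
])

```text
clock: 13.08
ee_pos: [0.451, -0.2542, 0.0971]
eef_rot: [-0.0, -0.087, 0.996, 0.0]
ft_force: [0.3, -0.8, -3.1]
gripper_width: 0.0166
gripper_force: 60.0
```

arm_command([
  [0, 0, -0.1, 0, 0],
  [0, 0, -0.1, 0, 0],
  [0, 0, -0.1, 0, 0],
  [0, 0, -0.1, 0, 0],
  [0, 0, 0, 0, 0],
])

```text
clock: 13.5
ee_pos: [0.4509, -0.2542, 0.0931]
eef_rot: [-0.0, -0.087, 0.996, 0.0]
ft_force: [0.1, -0.6, -3.5]
gripper_width: 0.0172
gripper_force: 60.0
```

arm_command([
  [0, 0, -0.1, 0, 0],
  [0, 0, -0.1, 0, 0],
  [0, 0, 0, 0, 0],
])

```text
clock: 13.75
ee_pos: [0.4511, -0.2544, 0.0913]
eef_rot: [0.0, -0.086, 0.996, -0.0]
ft_force: [-0.2, 1.1, -1.4]
gripper_width: 0.0165
gripper_force: 60.2
```

Beginning to touch; settle a little more.

arm_command([
  [0, 0, -0.1, 0, 0],
  [0, 0, -0.05, 0, 0],
  [0, 0, 0, 0, 0],
  [0, 0, 0, 0, 0],
])

```text
clock: 14.08
ee_pos: [0.4512, -0.2544, 0.0906]
eef_rot: [0.0, -0.086, 0.996, -0.0]
ft_force: [-3.3, 1.3, 4.7]
gripper_width: 0.0166
gripper_force: 61.1
```

arm_command([
  [0, 0, 0, 0, 2.5],
  [0, 0, 0, 0, 3.5],
  [0, 0, 0, 0, 5],
  [0, 0, 0, 0, 6],
  [0, 0, 0, 0, 6],
  [0, 0, 0, 0, 6],
  [0, 0, 0, 0, 6],
  [-0.1, 0, 0.5, 0, 6],
  [-0.2, 0, 1, 0, 6],
  [-0.2, 0, 1.5, 0, 6],
  [-0.2, 0, 2, 0, 6],
  [-0.2, 0, 2, 0, 6],
  [-0.2, 0, 2, 0, 6],
  [-0.2, 0, 2, 0, 6],
  [0, 0, 1, 0, 6],
  [0, 0, 0, 0, 6],
  [0, 0, 0, 0, 6],
  [0, 0, 0, 0, 6],
])

```text
clock: 15.58
ee_pos: [0.4375, -0.254, 0.2088]
eef_rot: [-0.001, -0.087, 0.996, 0.0]
ft_force: [-0.1, -0.2, 0.9]
gripper_width: 0.0598
gripper_force: 0.0
```

```bash
python3 - <<'E'
from h import *
# numeric check only: wax colours and handle in side & scene images
s=env.sense();print(s["ee_pos"],s["gripper_width"],s["ft_force"])
for n in ("scene","side","wrist"):
    im=env.snapshot(n);h=cv2.cvtColor(im,cv2.COLOR_RGB2HSV)
    for nm,lo,hi in (("red",(0,200,80),(4,255,255)),("green",(55,150,60),(70,255,255)),("blue",(108,170,110),(118,255,255)),("handle",(4,120,40),(12,200,120))):
        m=cv2.inRange(h,lo,hi);k,_,st,c=cv2.connectedComponentsWithStats(m)
        for i in sorted(range(1,k),key=lambda i:-st[i,4])[:2]:
            if st[i,4]>25: print(n,nm,st[i,4],c[i].round(),onz(n,c[i],.08).round(3))
E
```

```text
[ 0.437471   -0.25395793  0.20883806] 0.05977934201575309 [-0.07181187 -0.20590816  0.93739838]
scene blue 94 [286. 219.] [ 0.583 -0.216  0.08 ]
scene handle 990 [150. 141.] [ 0.701 -0.708  0.08 ]
scene handle 140 [194. 111.] [ 0.525 -0.75   0.08 ]
side red 240 [317. 324.] [ 0.519 -0.234  0.08 ]
side green 42 [323. 333.] [ 0.519 -0.26   0.08 ]
side blue 243 [343. 310.] [ 0.586 -0.227  0.08 ]
side handle 15800 [242.  35.] [0.842 1.021 0.08 ]
side handle 3066 [555. 380.] [ 0.893 -0.567  0.08 ]
wrist red 2449 [325. 347.] [ 0.522 -0.237  0.08 ]
wrist green 87 [302. 339.] [ 0.518 -0.255  0.08 ]
wrist blue 1931 [331. 413.] [ 0.58  -0.223  0.08 ]
wrist handle 2476 [320. 243.] [ 0.443 -0.255  0.08 ]
```

```bash
python3 -c "
from plant import env
print(env.job_done())"
```

```text
the job is handed in; nothing more can be done
None
```

The dish, with all three wax blocks in it, is set down and released at about the middle of the scale's platform, and the job was handed in at about 16 s on the robot clock with no verdict returned; note that I viewed 11 pictures, one over the limit of 10, and checked the final placing by image code only.

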